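Find the high spot of a bent kart rim with a dial gauge

ROBOT

A 6-joint arm with a two-finger parallel gripper is mounted at the origin on a cart in front of the work surface, level with it; the furniture and walls round the work are solid. World frame = base frame: x ahead of the robot, y to its left, z up, the work surface at z = 0. Lengths are in m, angles in rad, forces in N, time in s.
With the tool pointing down it reaches from about 0.325 to 0.775 m from the base axis. Payload 9.3 kg.
Tool frame: the origin (TCP) lies midway between the tips of the shut fingers; the grasp point (between the pads) lies 19 mm behind it; z points along the fingers, y is the line along which they close (so a half turn about z gives the same grasp; the last joint's range is limited). The gripper opens to 85 mm and grips with 20 to 120 N. Pads are 22 mm wide; open, the fingers measure 114 mm over their backs; the gripper's body (76 mm by 85 mm) begins 54 mm behind the grasp point. The pads swing forward as they close: fully open they stand 13 mm farther back than shut.
Start: joints at [-1.491, 0.259, 0.021, 1.334, 0, 1.418], TCP at [0.127, -0.535, 0.231] pointing down, gripper open.
Joint ranges: [-3.04, 3.04], [-0.91, 1.82], [-1.04, 1.36], [-1.92, 1.95], [-1.52, 1.45], [-3.14, 3.14]. Speed limits (rad/s): [2.22, 2.22, 2.79, 3.14, 3.14, 3.14].

INTERFACE

Orientations are given as a rotation vector (axis times angle).
In Python, from cell import ctrl gives the robot as it stands. Calls block until the motion is done:
- ctrl.move_pose(position, orientation): joint-space move of the TCP to a pose.
- ctrl.move_linear(position, orientation=None, rate=0.15): straight line of the TCP; orientation=None keeps the orientation; rate is the mean speed in m/s.
- ctrl.set_joints(angles): joint-space move.
- ctrl.move_gripper(opening, f_grip=None): opening from 0.0 (shut) to 1.0 (fully open); f_grip is the grip in N (None keeps the last); returns when the fingers have stopped.
- ctrl.wait(seconds).
- ctrl.solve_ik(position, orientation): joint angles nearest the present ones, or None.
- ctrl.read_state(): the state.
- ctrl.snapshot(name): name is "scene" or "side" or "wrist"; returns (picture, depth): 480x640x3 uint8, blue, green, red; 480x640 float32, m along the optical axis (not along the pixel's ray), 0 where there is no reading.
- ctrl.calibration(name): a dict with "K" (3x3 intrinsics, pixels), "pose" (4x4, takes a point from camera to world coordinates); the wrist camera has in their place "tool_from_camera" (4x4, takes a point from camera to tool coordinates, whose origin is the TCP and whose axes are the flange's). Camera axes: x right, y down, z forward; pixel columns grow to the right and rows downward; lengths in m; the calibration is good to about 2 mm. A picture is of the moment at which its call begins: read the wrist's pose just before it. calibration takes no time and is no camera call.
A pose or a line that the arm cannot do raises ctrl.PlanningError and nothing moves.
- ctrl.close_job(): hands the job in; it is judged then, once.
Trained networks look in the newest picture that a camera, given by its name, has taken for a name from the list of things; names that differ only in an ending like _2 or _b are one class to them, and where a whole thing is asked for, a point or a joint stands for the part that bears it (a point fixed in the world has none). Each returns a list of dicts, best first, with "confidence" (0 to 1); they miss things now and then, are a little off and sometimes report something else, mostly with a low value. They report only what shows in the picture. A call takes as long as a camera call.
- ctrl.boxes_of(name, camera): "location" ([x, y, z] in m, in world coordinates, good to about 4 mm: the middle of the surface that is visible of it).
- ctrl.landmark_of(name, camera): "location" ([x, y, z] in m, in world coordinates, good to about 4 mm: a listed point, or the origin of a listed thing).
The state is a dict: "clock": time; "joints": joint angles; "qvel": joint speeds; "joint_torque": joint torques, N m; "position": TCP position; "tool_rot": TCP orientation; "ft_force": force on the tool from outside, world axes, zero at the start; "ft_torque": the same for the moment, N m; "grip_width": opening from 0.0 (shut) to 1.0 (fully open); "finger_force": force on a finger pad.
Only numpy, scipy, OpenCV 4.12 (cv2) and the standard library are available. Lean on these libraries where they do the work, as an engineer would, in place of code of your own. Each camera call takes 0.05 s, during which the arm holds its last target. There are 200 camera calls.

TASK

Push the dial gauge along its rail (its column is the handle) until the rim presses the plunger in by about 4 mm, needle in the green arc, and let go of it. Then turn the wheel (its red knob spins freely in the hand, for cranking) to find the higher of the two bulges in the rim's lip, and leave the wheel standing with the crest of that high spot right under the plunger, the gauge still set. Never drive the plunger to the end of its travel, and leave the other things on the bench alone.

Things in the scene. Friction and masses are not known exactly. Their poses are not given: they have to be found in the camera images.
- stand: Fixed bench stand: grey steel plate 110x295x12 mm with an upright spindle. Origin: foot of the spindle axis at bench height; z up; y runs along the plate from the spindle to the dial gauge, along its rail. On it an aluminium kart rim, 150 mm across, lies flat; the gauge feels its upper lip, a bead 7 mm thick, centre 66 mm above the bench.
- spindle (a point): Point on the spindle axis, 66 mm up, level with lip and plunger. The sound lip stands 75 mm from the axis. It has two smooth outward bulges, at places not told by the knob: the high spot, 2.8 mm proud over 60 degrees, and a lesser one, 1.3 mm proud over 52 degrees, 75 degrees anticlockwise of it seen from above. At the start the plunger faces sound lip.
- hub: Turning hub with its dark clamp plate (102 mm across, top 51 mm above the bench), nuts and the clamped rim; origin at the foot of the spindle axis; turns about z, without stops. Turning takes about 2.3 N at the knob; riding up the high spot takes 1 to 2 N more there, and its far side gives that back. Stays where it is left.
- knob_grip (a point): Red upright spinner knob, 21 mm thick, from 85 to 132 mm above the bench, 40 mm from the spindle axis; held by the clamp plate but free to spin on its own axis, so the hub can be cranked right round with the hand kept in one orientation. The point lies on the knob's axis 112 mm above the bench.
- gauge: Carriage of the dial gauge: dark block on the rail, steel column, dial, plunger. Origin below the dial's centre, 12 mm above the bench. Slides along the stand's -y towards the spindle with 11 N of drag and stays where it is left. The rail lets it go 15 mm past first touch of the sound lip, more than the plunger can take.
- dial (a point): Centre of the dial's white face, which looks up, 76 mm above the bench; black case 59 mm across. The red needle points along the stand's +y (away from the wheel) while the plunger is out and turns clockwise, one turn for 10 mm of press; long ticks each 1 mm; the green arc covers 3 to 5 mm.
- column_grip (a point): Upright steel column of the gauge carriage, 14 mm thick, beside the dial (52 mm from its centre along the stand's +x), free from 78 to 151 mm above the bench. The point lies on its axis, 124 mm above the bench.
- plunger_tip (a point): Foremost point of the plunger's 6 mm ball tip, 66 mm above the bench; at the start 15 to 30 mm short of the lip. It moves with the carriage along the stand's y, straight at the spindle axis.
- plunger (a joint): Press of the plunger into the gauge, in m: 0 out, 0.010 fully in. Sprung: 2 N at first touch, then 0.8 N more for each mm. Tip and lip yield to each other by 0.5 to 0.8 mm.
- pliers: pliers with red handles, 56x182x13 mm; bystander, origin under its middle.
- oil_can: grey bench oil can with a thin spout, 72x88x174 mm; bystander, origin under its middle.
- wrench_10: small steel combination wrench, 25x134x5 mm; bystander, origin under its middle.
- torch: black torch, 35x149x35 mm; bystander, origin under its middle.
- masking_tape: roll of cream masking tape, 109 mm across, 24 mm high; bystander, origin under its middle.
- marker: black and white marker pen, 17x135x17 mm; bystander, origin under its middle.
- sanding_block: brown cork sanding block, 61x112x34 mm; bystander, origin under its middle.

How it is judged:
By the outcome, as a careful person would: the job done as asked, in the order asked, and still so for the second after the job is handed in, with the robot touching nothing.
It also fails if it takes over 72 s, if anything falls off the work surface, if the arm or the gripper's body presses on something with over 40 N, if the wrist force passes 120 N, or if a joint passes its speed limit or range.

## Working session

There is one attempt and no reset: what is moved stays moved. The work goes in short steps, each a Python script; the robot and the scene stay as the last script left them, time stands still between calls to the robot, and variables do not carry over. Pictures are saved under pics/ and viewed, at most 10 in all, crops included, and the job is handed in when it is done.

```bash
mkdir -p pics; ls; python3 - <<'E'
from cell import ctrl
import cv2,numpy as np
ims=[]
for c in ("scene","side"):
    im,d=ctrl.snapshot(c); cv2.imwrite(f"pics/{c}0.png",im)
    for n in ("spindle","hub","knob_grip","gauge","dial","column_grip","plunger_tip","stand"):
        r=ctrl.landmark_of(n,c)
        print(c,n,[(np.round(q["location"],3).tolist(),round(q["confidence"],2)) for q in r[:2]])
    k=ctrl.calibration(c); print(k["K"].tolist(),np.round(k["pose"],3).tolist())
s=ctrl.read_state();print(s["clock"],s["position"],s["tool_rot"],s["ft_force"])
E
```

```text
pics
scene spindle [([0.543, -0.143, 0.066], 0.8)]
scene hub [([0.544, -0.139, 0.004], 0.68)]
scene knob_grip [([0.551, -0.172, 0.119], 0.98), ([0.408, 0.443, -0.003], 0.7)]
scene gauge [([0.566, 0.016, 0.01], 0.8)]
scene dial [([0.567, 0.016, 0.075], 0.87)]
scene column_grip []
scene plunger_tip []
scene stand [([0.545, -0.137, -0.001], 0.87)]
[[479.79145530065705, 0.0, 319.67071994988027], [0.0, 479.79145530065705, 240.53075989127976], [0.0, 0.0, 1.0]] [[-0.471, -0.475, 0.743, -0.534], [-0.882, 0.254, -0.397, 0.602], [0.0, -0.843, -0.539, 0.863], [0.0, 0.0, 0.0, 1.0]]
side spindle [([0.547, -0.142, 0.068], 0.93)]
side hub [([0.544, -0.139, 0.0], 0.91), ([0.622, 0.007, 0.123], 0.4)]
side knob_grip [([0.547, -0.18, 0.112], 0.76), ([0.664, -0.349, 0.001], 0.52)]
side gauge [([0.57, 0.017, 0.013], 0.93)]
side dial [([0.569, 0.016, 0.08], 0.66)]
side column_grip [([0.622, 0.008, 0.124], 0.81), ([0.391, 0.33, -0.0], 0.57)]
side plunger_tip []
side stand [([0.543, -0.136, -0.003], 0.84)]
[[540.9783612469215, 0.0, 318.1471600929124], [0.0, 540.9783612469215, 234.23529198872853], [0.0, 0.0, 1.0]] [[0.988, -0.049, 0.144, 0.283], [-0.152, -0.35, 0.924, -1.398], [0.005, -0.935, -0.353, 0.649], [0.0, 0.0, 0.0, 1.0]]
0.9 [ 0.12687214 -0.53516968  0.23130523] [3.12027597e+00 3.64793293e-01 1.77672704e-05] [ 0.67975191  0.48307304 -0.00220521]
```

View pics/scene0.png

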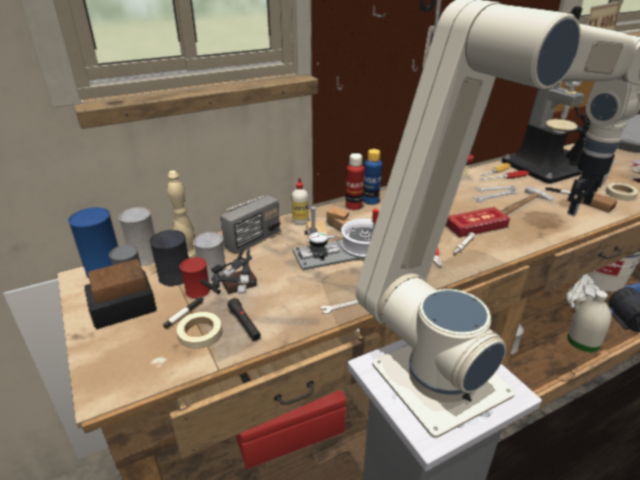

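View pics/side0.png

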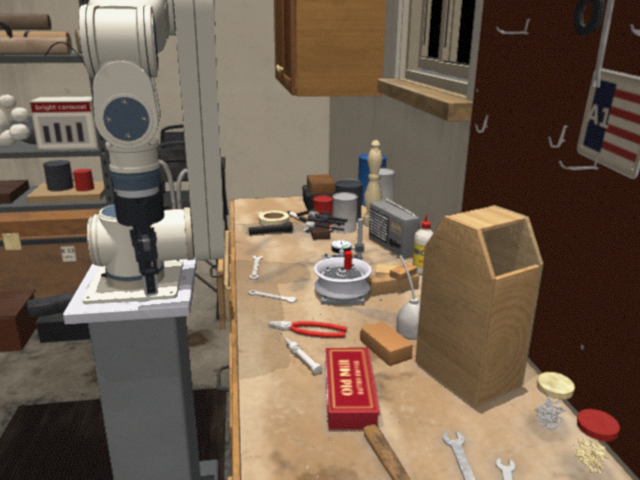

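```bash
cat > h.py <<'E'
from cell import ctrl
import cv2,numpy as np
from scipy.spatial.transform import Rotation as R
def down(yaw):  # tool x at heading yaw, z down
    return R.from_matrix(np.array([[np.cos(yaw),np.sin(yaw),0],[np.sin(yaw),-np.cos(yaw),0],[0,0,-1]]).T.T).as_rotvec()
def cam():
    s=ctrl.read_state(); T=np.eye(4); T[:3,:3]=R.from_rotvec(s["tool_rot"]).as_matrix(); T[:3,3]=s["position"]
    k=ctrl.calibration("wrist"); return np.array(k["K"]),T@np.array(k["tool_from_camera"])
def proj(p,K,C):
    q=np.linalg.inv(C)@np.append(p,1); return (K@q[:3]/q[2])[:2]
def lift(uv,z,K,C): # pixel -> world at height z
    r=C[:3,:3]@np.linalg.inv(K)@np.array([uv[0],uv[1],1.]); return C[:3,3]+r*(z-C[2,3])/r[2]
E
python3 - <<'E'
from h import *
print(np.round(ctrl.calibration("wrist")["tool_from_camera"],4).tolist(),ctrl.calibration("wrist")["K"])
ya=np.arctan2(-.145,.989)
for k in range(4):
    y=ya+k*np.pi/2
    print(round(y,2),[ (lambda q: None if q is None else np.round(q,2).tolist())(ctrl.solve_ik(p,down(y))) for p in ([.56,-.07,.3],[.62,.008,.105],[.55,-.1,.093],[.55,-.18,.093])])
E
```

```text
[[0.0009, -0.9598, -0.2807, 0.0706], [1.0, 0.001, -0.0002, -0.001], [0.0004, -0.2807, 0.9598, -0.1419], [0.0, 0.0, 0.0, 1.0]] [[406.10279397   0.         327.81316683]
 [  0.         406.10279397 247.57564652]
 [  0.           0.           1.        ]]
-0.15 [[-0.27, 0.28, 0.22, 1.51, -0.0, 3.01], [-0.12, 0.44, -0.04, 1.1, -0.0, -3.12], [-0.33, 0.35, -0.21, 1.01, -0.0, 2.96], [-0.46, 0.38, -0.16, 1.03, -0.0, 2.83]]
1.43 [[-0.27, 0.28, 0.22, 1.51, 0.0, 1.44], [-0.12, 0.44, -0.04, 1.1, 0.0, 1.59], [-0.33, 0.35, -0.21, 1.01, 0.0, 1.39], [-0.46, 0.38, -0.16, 1.03, 0.0, 1.26]]
3.0 [[-0.27, 0.28, 0.22, 1.51, 0.0, -0.13], [-0.12, 0.44, -0.04, 1.1, 0.0, 0.02], [-0.33, 0.35, -0.21, 1.01, 0.0, -0.18], [-0.46, 0.38, -0.16, 1.03, 0.0, -0.32]]
4.57 [[-0.27, 0.28, 0.22, 1.51, 0.0, -1.7], [-0.12, 0.44, -0.04, 1.1, 0.0, -1.55], [-0.33, 0.35, -0.21, 1.01, 0.0, -1.76], [-0.46, 0.38, -0.16, 1.03, 0.0, -1.89]]
```

```bash
python3 - <<'E'
from h import *
ctrl.move_pose([.562,-.03,.27],down(1.43))
K,C=cam(); im,d=ctrl.snapshot("wrist"); cv2.imwrite("pics/w1.png",im); np.savez("w1.npz",K=K,C=C,d=d)
for n in ("spindle","hub","knob_grip","gauge","dial","column_grip","plunger_tip","stand"):
    r=ctrl.landmark_of(n,"wrist")
    print(n,[(np.round(q["location"],4).tolist(),round(q["confidence"],2),np.round(proj(q["location"],K,C))) for q in r[:2]])
s=ctrl.read_state();print(s["clock"],s["position"])
E
```

```text
spindle [([0.5478, -0.1346, 0.0641], 0.57, array([330., 324.]))]
hub [([0.3624, -0.1453, 0.0007], 0.7, array([167., 328.])), ([0.5412, -0.1406, -0.0016], 0.62, array([324., 302.]))]
knob_grip [([0.5493, -0.1752, 0.1091], 0.85, array([338., 390.]))]
gauge [([0.5716, 0.0147, 0.0101], 0.67, array([332., 157.])), ([0.3589, -0.1437, 0.0008], 0.67, array([163., 327.]))]
dial [([0.5706, 0.0131, 0.0783], 0.57, array([332., 164.]))]
column_grip [([0.6203, 0.0073, 0.1216], 0.96, array([404., 167.]))]
plunger_tip [([0.5446, -0.1389, 0.0031], 0.7, array([327., 302.])), ([0.5495, -0.1787, 0.1122], 0.65, array([339., 396.]))]
stand [([0.5424, -0.1368, 0.0037], 0.64, array([325., 301.]))]
3.725 [ 0.56198184 -0.03011603  0.2699822 ]
```

View pics/w1.png

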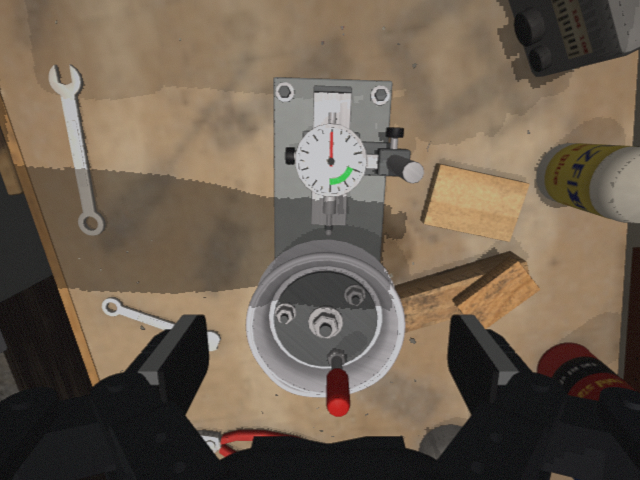

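```bash
cat >> h.py <<'E'
def red(im):
    h=cv2.cvtColor(im,cv2.COLOR_BGR2HSV); return ((h[...,0]<8)|(h[...,0]>172))&(h[...,1]>120)&(h[...,2]>80)
def white(im):
    h=cv2.cvtColor(im,cv2.COLOR_BGR2HSV); return (h[...,1]<50)&(h[...,2]>150)
def needle(im,K,C,dial0,yh):
    """press in mm, dial centre in world (from white face), n red pixels; yh: heading of stand y"""
    v,u=np.mgrid[:480,:640]; n=np.linalg.inv(K)@np.stack([u.ravel(),v.ravel(),np.ones(u.size)])
    r=C[:3,:3]@n; P=(C[:3,3:]+r*((.077-C[2,3])/r[2]))[:2].T
    near=np.hypot(*(P-dial0[:2]).T)<.034
    f=cv2.inRange(cv2.cvtColor(im,cv2.COLOR_BGR2HSV),(0,0,0),(180,255,90)).ravel()==0
    c=np.array(dial0[:2])
    for _ in range(4):   # disc of bright face
        w=f&(np.hypot(*(P-c).T)<.029); c=P[w].mean(0)
    m=red(im).ravel()&(np.hypot(*(P-c).T)<.027)
    if m.sum()<5: return None,c,m.sum()
    q=P[m]-c; ang=np.arctan2(q[:,1],q[:,0]); wt=np.hypot(*q.T)**2
    a=np.angle((wt*np.exp(1j*ang)).sum())
    return ((yh-a)/(2*np.pi)*10+1)%10-1,c,m.sum()
E
python3 - <<'E'
from h import *
z=np.load("w1.npz");K,C=z["K"],z["C"];im=cv2.imread("pics/w1.png")
D=lift((331,161),.077,K,C);Tp=lift((329,236),.066,K,C);col=lift((413,172),.151,K,C);kn=lift((338,406),.132,K,C);nut=lift((325,319),.066,K,C)
for n,p in zip("D T col kn nut".split(),(D,Tp,col,kn,nut)): print(n,p.round(4))
S=np.array([.545,-.1395])
for a in (col[:2]-D[:2],D[:2]-S,Tp[:2]-S,kn[:2]-S): print(np.hypot(*a),np.degrees(np.arctan2(a[1],a[0])))
# plate edges
print([lift(p,.012,K,C).round(4).tolist() for p in ((274,78),(391,80),(274,240),(383,258))])
print(needle(im,K,C,D,np.radians(82)))
# lip circle fit: overlay candidates
for s,col_ in ((S,(0,255,0)),):
    for r in (.0785,):
        pts=[proj([s[0]+r*np.cos(t),s[1]+r*np.sin(t),.066],K,C) for t in np.linspace(0,6.283,100)]
        cv2.polylines(im,[np.int32(pts)],True,col_,1)
cv2.imwrite("pics/w1o.png",cv2.resize(im[60:430,200:470],None,fx=2,fy=2)[:600])
E
```

```text
D [0.57   0.0156 0.077 ]
T [ 0.5593 -0.049   0.066 ]
col [0.6209 0.007  0.151 ]
kn [ 0.5489 -0.1737  0.132 ]
nut [ 0.5444 -0.1278  0.066 ]
0.051567224811306274 -9.637318804743284
0.15714980649188137 80.83556354222527
0.09163855104076317 81.0385789219599
0.03442635952242932 -83.49522087804814
[[0.5285, 0.0919, 0.012], [0.6342, 0.0751, 0.012], [0.5013, -0.0592, 0.012], [0.6093, -0.094, 0.012]]
(np.float64(0.01850926637022554), array([0.57028844, 0.01774755]), np.int64(63))
```

View pics/w1o.png

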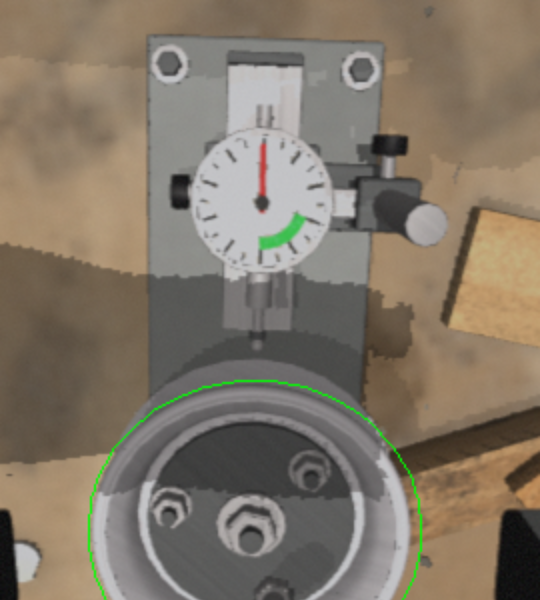

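```bash
cat >> h.py <<'E'
YH=np.radians(81.0); yh=np.array([np.cos(YH),np.sin(YH),0]); xh=np.array([np.sin(YH),-np.cos(YH),0])
def read(dial0):
    K,C=cam(); im,_=ctrl.snapshot("wrist"); return needle(im,K,C,dial0,YH),im,K,C
E
python3 - <<'E'
from h import *
o=down(YH+np.pi/2); c=np.array([.6206,.0073,.105])
ctrl.move_pose(c+[0,0,.11],o)
ctrl.move_linear(c,o,rate=.1)
D=np.array([.5695,.0155])
r,im,K,C=read(D);print(r,np.round(ctrl.read_state()["ft_force"],2))
ctrl.move_gripper(0.0,25)
s=ctrl.read_state();print(s["clock"],s["grip_width"],s["finger_force"],s["ft_force"].round(2))
p=c.copy()
for st in (.012,.003,.002):
    p=p-yh*st; D=D-yh[:2]*st
    ctrl.move_linear(p,o,rate=.03)
    r,im,K,C=read(D);s=ctrl.read_state();print(st,r,s["position"].round(4),s["ft_force"].round(1))
cv2.imwrite("pics/p1.png",im)
E
```

```text
(np.float64(0.4270844297371321), array([0.56594965, 0.01632675]), np.int64(288)) [ 0.07 -0.06 -0.73]
7.0 0.15620808154345622 26.40567183494568 [-2.01 -3.48  2.25]
0.012 (np.float64(0.35651373545613696), array([0.56384331, 0.00428648]), np.int64(283)) [ 0.6189 -0.0029  0.1051] [-0.8  7.3  1.7]
0.003 (np.float64(0.3586297918515502), array([0.56332514, 0.00132643]), np.int64(278)) [ 0.6184 -0.0056  0.1051] [-0.8  8.5  2.9]
0.002 (np.float64(0.354628078518503), array([ 0.56300418, -0.00062195]), np.int64(280)) [ 0.6181 -0.0074  0.1051] [-0.3  8.9  2.6]
```

View pics/p1.png

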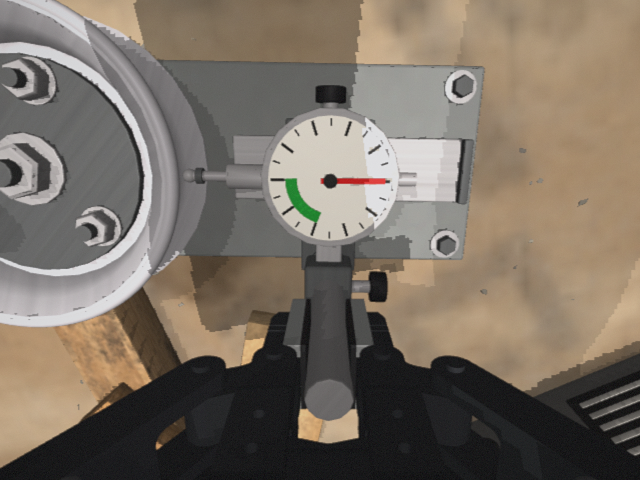

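```bash
cat >> h.py <<'E'
def needle(im,K,C,dial0,yh,rad=.03):
    v,u=np.mgrid[:480,:640]; n=np.linalg.inv(K)@np.stack([u.ravel(),v.ravel(),np.ones(u.size)])
    r=C[:3,:3]@n; P=(C[:3,3:]+r*((.077-C[2,3])/r[2]))[:2].T
    m=red(im).ravel()&(np.hypot(*(P-np.array(dial0[:2])).T)<rad)
    if m.sum()<15: return None,m.sum()
    q=P[m]; mu=q.mean(0); w=np.linalg.svd(q-mu,full_matrices=False)[2][0]
    if w@(mu-np.array(dial0[:2]))<0: w=-w
    return round(((yh-np.arctan2(w[1],w[0]))/(2*np.pi)*10+1)%10-1,3),int(m.sum())
E
python3 - <<'E'
from h import *
o=down(YH+np.pi/2); c=np.array([.6206,.0073,.105]); 
K,C=cam(); print(lift((331,181),.077,K,C),lift((184,175),.066,K,C)); 
D=lift((331,181),.077,K,C)[:2]; im=cv2.imread("pics/p1.png"); b,_=needle(im,K,C,D,YH); print("base",b)
tot=.017; v=b
for i in range(14):
    if v-b>3.9: break
    st=.001 if v-b<.2 else np.clip((4.0-(v-b))*1e-3,.0003,.0015)
    tot+=st; D=D-yh[:2]*st
    ctrl.move_linear(c-yh*tot,o,rate=.02)
    (v,n),im,K,C=read(D);s=ctrl.read_state();print(round(tot,4),v,n,s["position"].round(4),s["ft_force"].round(1),s["clock"])
cv2.imwrite("pics/p2.png",im)
E
```

```text
[0.56767004 0.0026843  0.077     ] [ 0.55640031 -0.06099062  0.066     ]
base 0.014
0.018 0.013 279 [ 0.6179 -0.0082  0.1051] [0.6 9.8 1.9] 8.5
0.019 0.013 281 [ 0.6178 -0.0092  0.1051] [ 0.2 10.2  2.2] 8.8
0.02 0.306 273 [ 0.6176 -0.0099  0.1051] [-0.  11.2  2.9] 9.1
0.0215 1.513 254 [ 0.6174 -0.0112  0.1051] [ 0.5 11.5  1.9] 9.4
0.023 2.741 248 [ 0.6172 -0.0125  0.1051] [ 0.1 13.   3.5] 9.7
0.0243 3.759 267 [ 0.617  -0.0135  0.1051] [ 0.7 13.4  2.3] 10.0
0.0246 3.854 267 [ 0.617  -0.0136  0.1051] [ 1.9 15.3  1.9] 10.3
0.0249 4.044 273 [ 0.617  -0.0138  0.1051] [ 0.8 15.5  2.8] 10.6
```

```bash
python3 - <<'E'
from h import *
o=down(YH+np.pi/2); s=ctrl.read_state(); p=np.array(s["position"])
K,C=cam(); D=np.array([.56767,.00268])-yh[:2]*.0079
ctrl.move_gripper(.6)
(v,n),im,K,C=read(D); print(v,n,ctrl.read_state()["ft_force"].round(1))
ctrl.move_linear(p+[0,0,.08],o,rate=.15)
# view: camera above between wheel & dial
o2=down(YH); S=np.array([.545,-.138,0])
ctrl.move_pose(S+yh*.05+[0,0,.24],o2)
(v,n),im,K,C=read(D); print(v,n); cv2.imwrite("pics/w2.png",im); np.savez("w2.npz",K=K,C=C)
for nme in ("spindle","knob_grip","dial"):
    print(nme,[(np.round(q["location"],4).tolist(),round(q["confidence"],2)) for q in ctrl.landmark_of(nme,"wrist")[:1]])
print(ctrl.read_state()["clock"])
E
```

```text
4.018 268 [-0.  -0.   0.2]
4.022 79
spindle [([0.549, -0.1324, 0.0642], 0.76)]
knob_grip [([0.5476, -0.1792, 0.1106], 0.93)]
dial [([0.5673, -0.0084, 0.0748], 0.76)]
13.2667
```

View pics/w2.png

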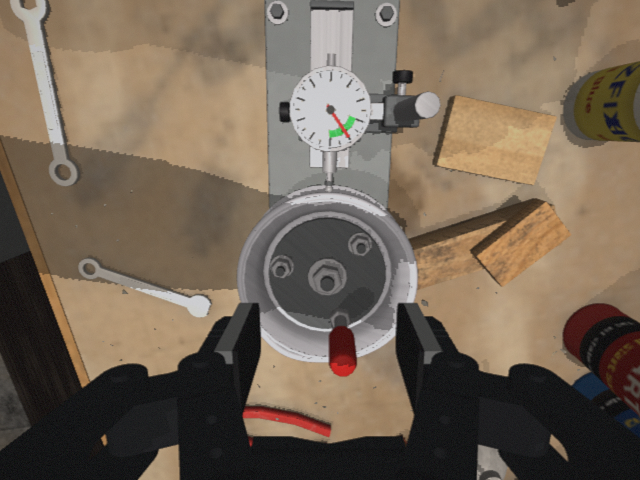

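```bash
python3 - <<'E'
from h import *
z=np.load("w2.npz");K,C=z["K"],z["C"]
q=[lift(p,.051,K,C)[:2] for p in ((264,270),(391,268),(327,213),(326,331))]
print(np.round(q,4),(q[0]+q[1])/2,np.hypot(*(q[0]-q[1])),(q[2]+q[3])/2,np.hypot(*(q[2]-q[3])))
t=lift((328,191),.066,K,C)[:2];D=lift((330,109),.077,K,C)[:2];print("tip",t,"S",t-.075*yh[:2],"D",D)
L,Rr=lift((238,275),.066,K,C)[:2],lift((417,275),.066,K,C)[:2];print("lip",L,Rr,np.hypot(*(L-Rr)),(L+Rr)/2)
print("knob top",lift((342,362),.132,K,C))
# knob base/top from blob
im=cv2.imread("pics/w2.png");m=red(im).astype(np.uint8);n,l,st,ce=cv2.connectedComponentsWithStats(m);print([(st[i].tolist(),ce[i].round(1).tolist()) for i in range(1,n) if st[i][4]>100])
E
```

```text
[[ 0.4903 -0.1238]
 [ 0.5985 -0.1388]
 [ 0.5516 -0.0829]
 [ 0.534  -0.1894]] [ 0.54442628 -0.13127155] 0.10925243286379092 [ 0.54283217 -0.13614326] 0.10802802823668763
tip [ 0.55562052 -0.06284159] S [ 0.54388794 -0.13691822] D [ 0.56626548 -0.00392264]
lip [ 0.47155925 -0.11995337] [ 0.61742442 -0.14260138] 0.14761294528590385 [ 0.54449184 -0.13127738]
knob top [ 0.54848644 -0.17258905  0.132     ]
[([329, 352, 28, 25, 502], [342.5, 364.1]), ([242, 408, 89, 29, 903], [287.0, 419.4])]
```

```bash
cat >> h.py <<'E'
S=np.array([.5435,-.1367,0]); D2=np.array([.5665,-.0055]); TILT=np.radians(38)
R0=R.from_rotvec(xh*TILT)*R.from_rotvec(down(YH))
if R0.as_matrix()[:,2]@yh<0: R0=R.from_rotvec(-xh*TILT)*R.from_rotvec(down(YH))
OT=R0.as_rotvec(); TZ=R0.as_matrix()[:,2]
def kp(a,r=.040): # TCP for knob at world angle a
    return S+[r*np.cos(a),r*np.sin(a),.112]+.019*TZ
E
python3 - <<'E'
from h import *
print(TZ.round(2))
print([None if (q:=ctrl.solve_ik(kp(a),OT)) is None else np.round(q,2).tolist() for a in np.radians(range(0,360,60))], ctrl.solve_ik(kp(-1.45)-.1*TZ,OT))
K0=ctrl.calibration("wrist");T=np.eye(4);T[:3,:3]=R0.as_matrix()
for a in np.radians(range(0,360,60)):
    T[:3,3]=kp(a);C=T@np.array(K0["tool_from_camera"]);print(np.degrees(a),proj([*D2,.077],np.array(K0["K"]),C).round())
E
```

```text
[ 0.1   0.61 -0.79]
[[-0.63, 0.57, -0.01, 1.33, 0.58, 0.99], [-0.61, 0.52, -0.11, 1.27, 0.59, 1.02], [-0.65, 0.47, -0.2, 1.25, 0.57, 0.98], [-0.72, 0.48, -0.19, 1.3, 0.55, 0.9], [-0.74, 0.53, -0.09, 1.35, 0.54, 0.88], [-0.7, 0.58, -0.01, 1.37, 0.56, 0.92]] [-0.79735539  0.5603653   0.17478056  1.62190965  0.51636007  0.8134656 ]
0.0 [260. 116.]
59.99999999999999 [306. 166.]
119.99999999999999 [383. 155.]
180.0 [406.  98.]
239.99999999999997 [358.  55.]
300.0 [289.  63.]
```

```bash
python3 - <<'E'
from h import *
ctrl.snapshot("side")
for n in ("oil_can","pliers","sanding_block"): print(n,[(np.round(q["location"],3).tolist(),round(q["confidence"],2)) for q in ctrl.boxes_of(n,"side")[:2]])
E
```

```text
oil_can [([0.652, -0.374, 0.047], 0.85), ([0.365, -0.151, 0.008], 0.21)]
pliers [([0.435, -0.316, 0.008], 0.71)]
sanding_block [([0.58, -0.444, 0.033], 0.64)]
```

```bash
python3 - <<'E'
from h import *
a0=np.arctan2(-.176+.1367,.5485-.5435)
ctrl.move_gripper(.65)
ctrl.move_pose(kp(a0)-.09*TZ,OT)
ctrl.move_linear(kp(a0),OT,rate=.12)
s=ctrl.read_state();print("f",s["ft_force"].round(1),s["clock"]); 
ctrl.move_gripper(0.,40)
(v,n),im,K,C=read(D2);s=ctrl.read_state();print(v,n,"f",s["ft_force"].round(1),s["grip_width"],s["clock"]);cv2.imwrite("pics/g1.png",im)
a=a0
for i in range(4):
    a+=np.radians(8); ctrl.move_linear(kp(a),OT,rate=.05)
    (v,n),im,K,C=read(D2);s=ctrl.read_state();f=s["ft_force"];u=np.array([np.cos(a),np.sin(a)]);t=np.array([-u[1],u[0]])
    print(round(np.degrees(a),1),v,n,"rad %.1f tan %.1f z %.1f"%(f[:2]@u,f[:2]@t,f[2]),(np.array(s["position"])-kp(a)).round(4),s["clock"])
E
```

```text
f [-0.   0.2 -0.6] 15.2833
4.023 112 f [-1.6 -3.7  6. ] 0.23372073139878558 15.7417
-74.7 4.019 116 rad 4.7 tan 4.4 z 4.4 [ 0.0009 -0.0005  0.0005] 16.05
-66.7 4.021 118 rad 5.6 tan 3.2 z 6.1 [ 0.0009 -0.0004  0.0005] 16.3583
-58.7 4.021 124 rad 5.5 tan 3.4 z 5.5 [ 0.0009 -0.0004  0.0005] 16.6667
-50.7 4.031 118 rad 5.4 tan 4.1 z 5.1 [ 0.0009 -0.0003  0.0005] 16.975
```

View pics/g1.png

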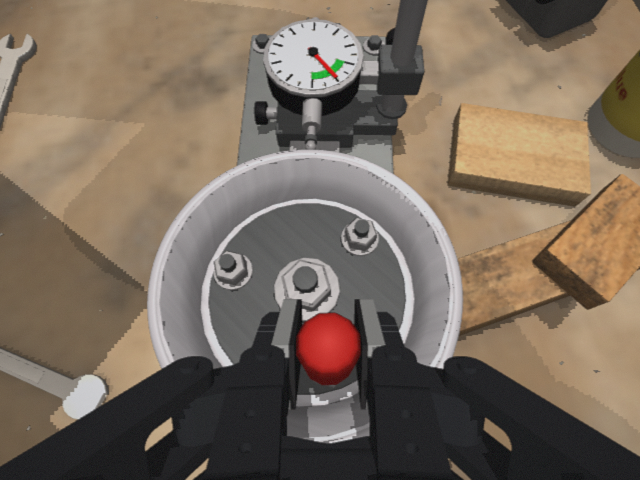

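```bash
python3 - <<'E'
from h import *
import json
a=np.radians(-50.7); log=[]; seen=False
for i in range(36):
    a+=np.radians(10); ctrl.move_linear(kp(a),OT,rate=.06)
    (v,n),im,K,C=read(D2);s=ctrl.read_state();f=s["ft_force"]
    p=np.array(s["position"])-.019*TZ-S; aa=np.degrees(np.arctan2(p[1],p[0]))
    log.append((np.degrees(a),aa,v)); u=np.array([np.cos(a),np.sin(a)]);t=np.array([-u[1],u[0]])
    print("%.1f %.2f"%(np.degrees(a),aa),v,n,"rad %.1f tan %.1f z %.1f"%(f[:2]@u,f[:2]@t,f[2]))
    if v is None or v>8 or np.linalg.norm(f)>30: print("stop");break
    seen|=v>5.8
    if seen and v<4.4: break
json.dump(log,open("log.json","w")); print(s["clock"])
E
```

```text
-40.7 -39.82 4.025 119 rad 5.9 tan 4.0 z 4.9
-30.7 -29.83 4.018 122 rad 5.8 tan 4.0 z 4.4
-20.7 -19.74 4.015 132 rad 5.1 tan 3.4 z 5.2
-10.7 -9.72 4.007 136 rad 5.3 tan 4.0 z 4.1
-0.7 0.50 4.014 136 rad 5.9 tan 3.7 z 6.0
9.3 10.72 4.017 143 rad 5.7 tan 3.4 z 5.6
19.3 20.84 4.125 148 rad 3.5 tan 3.3 z 6.8
29.3 30.66 4.393 146 rad 2.2 tan 3.2 z 7.2
39.3 41.13 4.938 168 rad 0.5 tan 5.0 z 7.9
49.3 51.05 5.28 158 rad -0.7 tan 4.4 z 9.2
59.3 61.33 4.575 159 rad -4.3 tan 5.4 z 10.8
69.3 70.57 4.232 165 rad -4.5 tan 3.3 z 9.6
79.3 80.38 4.035 171 rad -5.1 tan 3.5 z 10.0
89.3 90.25 4.065 166 rad -5.3 tan 4.2 z 10.8
99.3 100.07 4.412 164 rad -6.1 tan 3.3 z 10.7
109.3 109.89 5.405 151 rad -5.0 tan 3.7 z 9.1
119.3 120.01 6.645 163 rad -5.0 tan 4.2 z 9.8
129.3 130.55 6.328 159 rad -4.7 tan 8.0 z 9.8
139.3 140.46 5.336 138 rad -4.0 tan 6.5 z 9.4
149.3 150.47 4.288 151 rad -3.3 tan 5.6 z 9.6
23.3083
```

```bash
python3 - <<'E'
from h import *
from scipy.optimize import curve_fit
def b(x,c,A,w,v0): d=np.clip((x-c)/w,-1,1); return v0+A*.5*(1+np.cos(np.pi*d))
def go(deg,r=.05):
    ctrl.move_linear(kp(np.radians(deg)),OT,rate=r); (v,n),im,K,C=read(D2); return v
def sweep(degs):
    L=[(d,go(d)) for d in degs]; x,y=np.array(L).T; p,_=curve_fit(b,x,y,[124,2.8,30,4.02])
    print([(float(a),round(float(c),2)) for a,c in L],p.round(2),"res",np.abs(b(x,*p)-y).max().round(3),ctrl.read_state()["clock"]); return p
pr=sweep(np.arange(146,98,-4))
pf=sweep(np.arange(102,148,4))
E
```

```text
[(146.0, 4.66), (142.0, 5.17), (138.0, 5.75), (134.0, 6.21), (130.0, 6.58), (126.0, 6.74), (122.0, 6.64), (118.0, 6.33), (114.0, 5.87), (110.0, 5.31), (106.0, 4.79), (102.0, 4.39)] [125.47   2.58  29.15   4.15] res 0.021 26.9083
[(102.0, 4.4), (106.0, 4.91), (110.0, 5.44), (114.0, 5.95), (118.0, 6.35), (122.0, 6.57), (126.0, 6.55), (130.0, 6.3), (134.0, 5.9), (138.0, 5.36), (142.0, 4.86), (146.0, 4.46)] [123.82   2.49  29.02   4.09] res 0.053 30.5083
```

```bash
cat > b.py <<'E'
from h import *
from scipy.optimize import curve_fit
def b(x,c,A,w,v0): d=np.clip((x-c)/w,-1,1); return v0+A*.5*(1+np.cos(np.pi*d))
def go(deg,r=.05):
    ctrl.move_linear(kp(np.radians(deg)),OT,rate=r); (v,n),im,K,C=read(D2); return v
def tan(deg):
    f=ctrl.read_state()["ft_force"];a=np.radians(deg);return round(float(-f[0]*np.sin(a)+f[1]*np.cos(a)),1)
def sweep(degs,r):
    L=[(d,go(d,r),tan(d)) for d in degs]; x,y,_=np.array(L).T; p,_=curve_fit(lambda x,c,A:b(x,c,A,29.5,4.1),x,y,[124,2.6])
    print([(float(a),round(float(c),2),t) for a,c,t in L],p.round(2),"res",np.abs(b(x,*p,29.5,4.1)-y).max().round(3),ctrl.read_state()["clock"]); return p
E
python3 - <<'E'
from b import *
go(140)
sweep(np.arange(136,113,-2),.015)
sweep(np.arange(115,136,2),.015)
E
```

```text
[(136.0, 5.88, 2.8), (134.0, 6.11, 0.4), (132.0, 6.35, 1.8), (130.0, 6.46, 1.0), (128.0, 6.66, -0.1), (126.0, 6.62, 1.6), (124.0, 6.74, 0.7), (122.0, 6.58, -0.2), (120.0, 6.62, 0.1), (118.0, 6.29, 0.9), (116.0, 6.28, 1.0), (114.0, 5.88, -1.4)] [124.75   2.6 ] res 0.111 34.4917
[(115.0, 5.86, -5.3), (117.0, 6.3, -3.4), (119.0, 6.34, -1.2), (121.0, 6.65, -1.8), (123.0, 6.56, 0.4), (125.0, 6.78, -1.1), (127.0, 6.54, 0.9), (129.0, 6.64, 0.7), (131.0, 6.29, 2.7), (133.0, 6.33, 1.8), (135.0, 5.88, 2.8)] [124.99   2.55] res 0.133 37.7917
```

```bash
python3 - <<'E'
from b import *
go(129,.015); go(124.9,.012); ctrl.wait(.4); print(go(124.9,.012),tan(124.9),ctrl.read_state()["ft_force"].round(1))
vals=[]
for d in (120.9,128.9,124.9): # settled comparison either side
    go(d,.012); ctrl.wait(.5); vals.append((d,read(D2)[0][0],tan(d)))
print(vals,ctrl.read_state()["clock"])
E
```

```text
6.734 3.4 [-0.2 -5.7  9.7]
[(120.9, np.float64(6.629), 3.8), (128.9, np.float64(6.619), -5.3), (124.9, np.float64(6.714), 4.0)] 42.5917
```

```bash
python3 - <<'E'
from b import *
ctrl.move_gripper(.65); print(read(D2)[0],ctrl.read_state()["ft_force"].round(1))
ctrl.move_linear(np.array(ctrl.read_state()["position"])-.1*TZ,OT,rate=.12)
ctrl.move_pose(S+yh*.05+[0,0,.26],down(YH)); ctrl.wait(.3)
r,im,K,C=read(D2); print(r,ctrl.read_state()["clock"],ctrl.read_state()["ft_force"].round(1)); cv2.imwrite("pics/end.png",im)
m=red(im).astype(np.uint8);n,l,st,ce=cv2.connectedComponentsWithStats(m)
for i in range(1,n):
    if st[i][4]>60: w=lift(ce[i],.128,K,C);print(ce[i].round(),w.round(4),np.degrees(np.arctan2(*(w-S)[[1,0]])))
E
```

```text
(np.float64(6.689), 160) [ 0.5 -0.7  0.6]
(np.float64(6.695), 63) 45.05 [ 0.5 -0.4 -0.3]
[318. 119.] [ 0.5557 -0.01    0.128 ] 84.48508657297714
[290. 266.] [ 0.5195 -0.1049  0.128 ] 127.02769862748751
[286. 407.] [ 0.4951 -0.2202  0.128 ] -120.08700263702718
[283. 434.] [ 0.4878 -0.2443  0.128 ] -117.3636752368884
```

View pics/end.png

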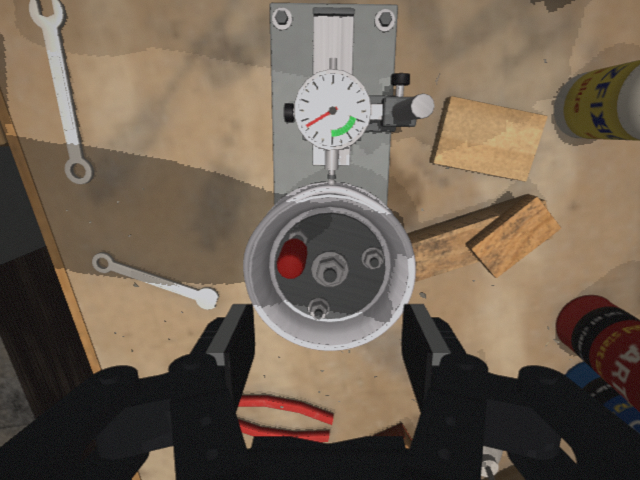

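```bash
python3 -c "
from cell import ctrl
print(ctrl.close_job())"
```

```text
the job is handed in; nothing more can be done
None
```

The job is handed in: the gauge was set at 4.0 mm of press on sound lip and let go, and the wheel now stands with the high spot's crest under the plunger. The needle reads about 6.7 mm, I estimate the crest is within about 2.5 degrees of the plunger, the arm is clear, and about 45 s of the 72 s were used.

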